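# Slide the inspection lens to its marked stop

### The arm

A 7-joint arm with a two-finger parallel gripper is mounted at the origin on the work surface. World frame = base frame: x ahead of the robot, y to its left, z up, the work surface at z = 0. Lengths are in mm, angles in rad, forces in N, time in s.
With the tool pointing down it reaches from about 425 to 875 mm from the base axis. Payload 8.4 kg.
Tool frame: the origin (TCP) lies at the very end of the fingers, on their centre line; the grasp point (between the pads) lies 19 mm behind it (bot.grasp_offset is the z of the grasp point in the tool frame, in mm); z points along the fingers, y is the line along which they close (so a half turn about z gives the same grasp; the last joint's range is limited). The gripper opens to 85 mm and grips with 20 to 120 N. Pads are 22 mm wide; open, the fingers measure 114 mm over their backs; the gripper's body (76 mm by 85 mm) begins 54 mm behind the grasp point. The pads swing forward as they close: fully open they stand 13 mm farther back than shut.
Start: joints at [1.086, 0.333, 0.04, 1.465, -0.013, 1.343, -0.059], TCP at [244.571, -602.203, 231.308] pointing down, gripper open.
Joint ranges: [-2.58, 2.58], [-0.38, 2.09], [-1.3, 1.39], [0.25, 2.4], [-1.5, 4.64], [0.08, 2.09], [-2.65, 2.65]. Speed limits (rad/s): [2.22, 2.22, 2.79, 2.79, 3.14, 3.14, 3.14].

### API

Orientations are given as a rotation vector (axis times angle).
In Python, from plant import bot gives the robot as it stands. The module is installed in compiled form; this text tells all that it offers.
- The arm moves only by the tool send_rows, never from a script. Its argument "commands" is text: rows parted by semicolons, each of 5 numbers parted by spaces: the closure, from 0 (fully open) to 1 (shut), then the shift along the tool's x, y, z in units of 50 mm (1.0 is 50 mm), then the turn about the tool's z in degrees. A call has 1 to 20 rows; each row is the pose to reach, as a shift and turn from the pose commanded when the call began, along the tool's axes at that moment; what a row does not reach only later rows make up. A row lasts 1/8 s, in which the tool goes at most 62.5 mm and 10.7 degrees, less where a joint would pass 70% of its speed; a pose out of reach is approached as far as the arm can. A call with a gripper value outside its range is refused whole. The fingers move at their own pace and stop on an object; "grip_force" is the grip in N (left out, the last holds). Time passes only in rows, so rows that repeat a pose let the fingers close. It gives the time, the measured TCP pose, the force, the opening and the grip force at its end, in the units of the state.
- bot.observe(): the state, without advancing time (a new reading comes with each control period).
- bot.snapshot(name): name is "side" or "top"; returns a dict with "frame" (384x512x3 uint8, red, green, blue), "mtx" (3x3 intrinsics, pixels), "k1" (the pictures are not rectified: a ray, as slopes to the right and down, at radius r is drawn at 1 + k1 r^2 times it, then the intrinsics apply), "R" (3x3) and "t" (3): a world point X has camera coordinates R X + t. Camera axes: x right, y down, z forward; pixel columns grow to the right and rows downward; lengths in mm; the calibration is good to about 2 mm. A picture is of the moment at which its call begins. There is no depth.
- bot.job_done(): hands the job in; it is judged then, once.
The state is a dict: "t": time; "joint_pos": joint angles; "joint_velocities": joint speeds; "joint_torque": joint torques, N m; "ee_pos": TCP position; "tool_rot": TCP orientation; "contact_force": force on the tool from outside, world axes, zero at the start; "moment": the same for the moment, N m; "opening": finger opening in mm; "finger_force": force on a finger pad.
Only numpy, scipy, OpenCV 4.12 (cv2) and the standard library are available. Lean on these libraries where they do the work, as an engineer would, in place of code of your own. Each camera call takes 0.05 s, during which the arm holds its last target. There are 200 camera calls.

### The job

With your fingertips, press down the brake pad in the middle of the lens carriage and, keeping it pressed, push the carriage along its rail until it rests against the marked stop, the one that carries the round disc. Then let the pad spring up and move clear. Do not pinch the carriage or force it along with the brake on, and leave the spool, the bottle and the screwdriver where they are.

Things in the scene. Friction and masses are not known exactly. Their poses are not given: they have to be found in the camera images.
- stage: Fixed linear stage on the bench: aluminium base plate 420 mm along its y, x from -55 to +155 mm, 10 mm thick, with a steel T-rail along its y axis at x = 0 (top at 26 mm). Origin: on the bench under the rail's middle; y along the rail, z up. A green circuit board lies on the plate on the +x side, under the lens. Yaw within 0.35 rad.
- carriage (a joint): Position of the lens carriage's middle along the stage's y from the stage's origin, m; travels at most +-165 mm, but the stops block it earlier. Starts somewhere near the middle. With the pad up a friction brake holds the carriage against some 15 to 25 N; with the pad pressed it slides with about 1 N of friction, and does not roll on by itself.
- pad (a joint): Travel of the brake pad: about 0 when up (brake on), grows as it is pressed, 0.005 m when fully down. It yields up to about 5 N over the first 2 mm, 7.5 N when fully down; the brake is quite free from 2 mm on, best pressed 3 to 5 mm and kept so while pushing. It springs back when let go.
- pad_top (a point): Middle of the grey ribbed brake pad's upper face: 58 mm along the rail, 46 mm across, 46 mm above the bench when up, 41 mm fully down; axes as the stage's. It lies in a well open to both sides, between two black end walls (inner faces 31 mm either way along the rail, 12 mm thick, top at 56 mm). A fingertip on the pad pushes the carriage by rubbing or by bearing on the wall ahead.
- carriage_mid (a point): Point on the carriage's middle plane, over the rail's centre line, 10 mm above the bench. The black carriage is 86 mm long along the rail (43 mm either way from this point), 60 mm wide; on its +x side an arm carries an aluminium lens barrel (38 mm across, centre 112 mm from the rail, top 74 mm above the bench) that moves with it.
- stop_mid (a point): Middle of the marked stop, over the rail's centre line, 10 mm above the bench. Fixed steel block on the rail, 24 mm along the rail, 52 mm across, top 40 mm above the bench, with a post and a round disc (40 mm across, top 66 mm above the bench) on top. It may be at either end of the rail. The carriage touches it when this point and carriage_mid are 55 mm apart.
- plain_stop: The other stop: the same steel block without post and disc, top 40 mm, at the other end of the rail. Fixed. Origin on the bench under its middle.
- spool: Bystander: loose white wire spool standing on the bench, 54 mm across, 44 mm high. Origin: centre of its underside.
- bottle: Bystander: loose white bottle, 40 mm across, 75 mm high, black cap. Origin: centre of its underside.
- screwdriver: Bystander: loose screwdriver with black handle lying on the bench, 150 mm long along its x, 26 mm thick. Origin: under its middle, on the bench.

How it is judged (in metres and radians):
On the way, in this order (a step that is already met when the one before it is completed fails the run):
1. the brake pad is pressed down while the carriage is still away from the marked stop (value of joint pad above 0.002 m and horizontal distance between carriage_mid and stop_mid above 0.065 m), for 0.1 s.
2. the carriage rests against the marked stop (horizontal distance between carriage_mid and stop_mid below 0.058 m), for 0.1 s.
At the end, for the whole second after the job is handed in: The carriage stands against the marked stop (gap under 3 mm) and at rest, with the brake pad sprung up again (horizontal distance between carriage_mid and stop_mid below 0.058 m and value of joint pad below 0.0005 m and velocity of joint carriage between -0.005 and 0.005 m/s); the robot touches nothing.
It fails at once if the carriage is forced along with the brake on (pad up) (value of joint pad below 0.0005 m and (velocity of joint carriage above 0.012 m/s or velocity of joint carriage below -0.012 m/s)).
It fails at once if the carriage is pinched between the fingers ((contact force between the fingers and carriage_c1 above 2 N and contact force between the fingers and carriage_c2 above 2 N) or (contact force between the fingers and carriage_c3 above 2 N and contact force between the fingers and carriage_c4 above 2 N) or (contact force between the fingers and carriage_c7 above 2 N and contact force between the fingers and carriage_c8 above 2 N) or (contact force between the fingers and carriage_c5 above 2 N and contact force between the fingers and carriage_c6 above 2 N) or (contact force between the fingers and carriage_c9 above 2 N and contact force between the fingers and carriage_c10 above 2 N) or (contact force between the fingers and carriage_c4 above 2 N and contact force between the fingers and carriage_c8 above 2 N)).
It fails at once if a bystander is moved by more than 10 mm or lifted (distance of any of spool, bottle, screwdriver from where it was at the start of the episode above 0.01 m).
It also fails if it takes over 35 s, if anything falls off the work surface, if the arm or the gripper's body presses on something with over 40 N, if the wrist force passes 120 N, or if a joint passes its speed limit or range.

## Working session

There is one attempt and no reset: what is moved stays moved. The work goes in short steps, Python scripts to look and compute and a tool call to move; the robot and the scene stay as the last step left them, time stands still between calls to the robot, and variables do not carry over. Pictures are saved under pics/ and viewed, at most 10 in all, crops included, and the job is handed in when it is done.

Besides the shell and the picture viewer there is one more tool, called after "Emit:" as name(argument=value, ...), one argument or row to a line, values as JSON. send_rows: Moves the arm, as the interface text tells. Its arguments: {"type":"object","properties":{"commands":{"type":"string"},"grip_force":{"type":"number"}},"required":["commands"]}

```bash
mkdir -p pics
cat > h.py <<'E'
import numpy as np,cv2
from plant import bot
def ray(s,u,v):
    K=np.array(s["mtx"]);d=np.array([s["k1"],0,0,0,0],float)
    p=cv2.undistortPoints(np.array([[[u,v]]],float),K,d)[0,0]
    R=np.array(s["R"]);t=np.array(s["t"])
    return -R.T@t, R.T@np.array([p[0],p[1],1])
def onz(s,u,v,z):
    c,d=ray(s,u,v);return c+d*(z-c[2])/d[2]
def proj(s,X):
    R=np.array(s["R"]);p=R@np.array(X,float)+np.array(s["t"])
    x=p[:2]/p[2];x=x*(1+s["k1"]*(x@x));K=np.array(s["mtx"]);return K[:2,:2]@x+K[:2,2]
E
python3 - <<'E'
from h import *
import pickle
for n in("top","side"):
    s=bot.snapshot(n);pickle.dump(s,open(n+".pkl","wb"))
    cv2.imwrite(f"pics/{n}0.png",cv2.resize(s["frame"][:,:,::-1],(800,600),interpolation=cv2.INTER_CUBIC))
    print(n,s["mtx"],s["k1"],-np.array(s["R"]).T@s["t"])
print(bot.observe())
E
```

```text
top [[474.73153977   0.         255.1086401 ]
 [  0.         474.73153977 185.87004867]
 [  0.           0.           1.        ]] -0.15560805742978354 [419.39942741  25.54599718 844.51039263]
side [[433.96807011   0.         257.69049702]
 [  0.         433.96807011 191.05675551]
 [  0.           0.           1.        ]] -0.0731193159567644 [ 498.28804233 -735.15204898  536.31384702]
{'t': 0.1, 'joint_pos': array([ 1.08579417,  0.33383844,  0.03989381,  1.46617986, -0.01339521,
        1.34332745, -0.058532  ]), 'joint_velocities': array([-9.17828922e-04, -7.83518347e-04, -1.21049141e-03, -3.51514801e-04,
        5.51273924e-04, -3.72069297e-05, -8.13223207e-04]), 'joint_torque': array([ 4.21247038e-03, -6.60013676e+01,  1.37024794e+00, -4.06474614e+01,
        1.70515623e-02,  8.82954919e-03,  2.84786398e-05]), 'ee_pos': array([ 244.40114589, -601.84802419,  230.51312554]), 'tool_rot': array([-3.08193511e+00, -6.01888746e-01,  6.16256709e-04]), 'contact_force': array([-0.21442842, -0.00296639,  0.51607277]), 'moment': array([-0.00257267,  0.03386835, -0.06939466]), 'finger_force': 0.0, 'opening': 85.13730579693986}
```

View pics/top0.png

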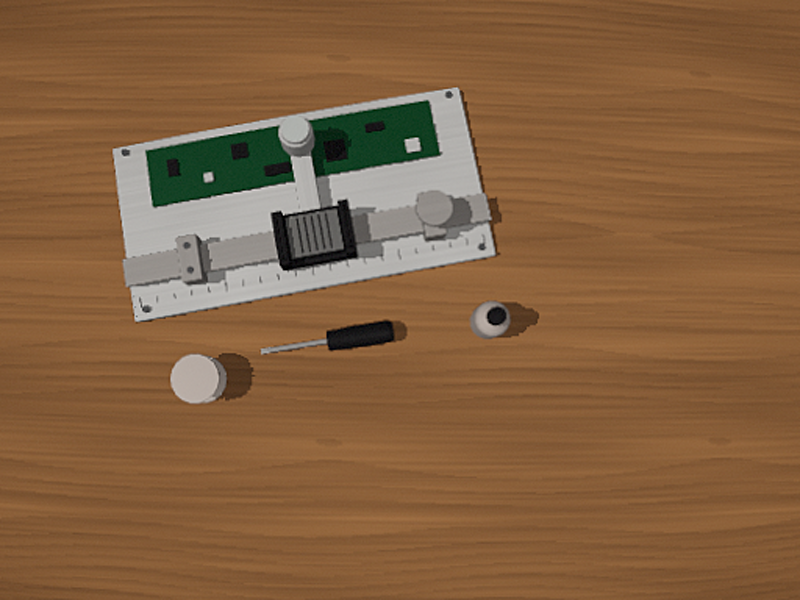

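View pics/side0.png

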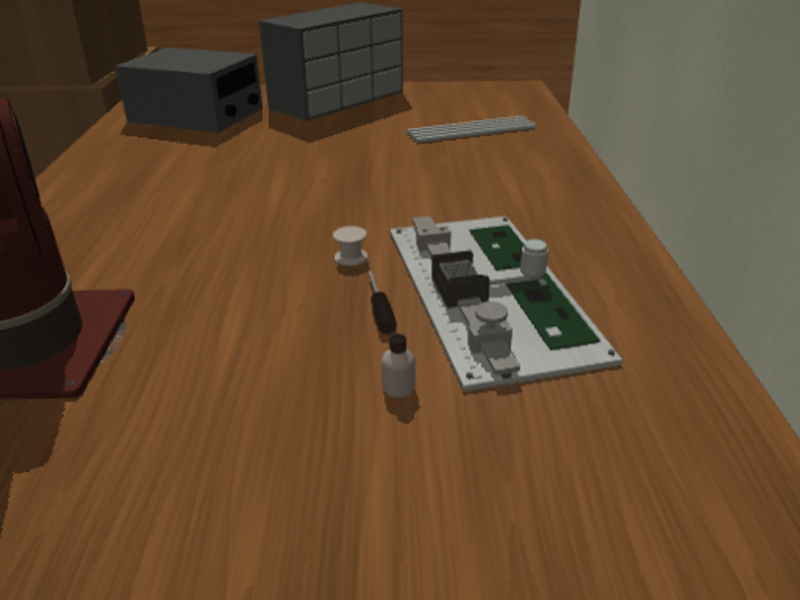

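The top view (800-px scale) shows the plate corners at (113,149), (459,88), (495,256) and (136,321). The pad is at about (315,233), the disc on the marked stop at (434,209), and the plain stop at (190,258). The spool, screwdriver and bottle lie nearer the robot; the side view agrees with this.

Run:
```python
from h import *
import pickle
s=pickle.load(open("top.pkl","rb"));q=pickle.load(open("side.pkl","rb"))
k=.64
f=lambda u,v,z:onz(s,u*k,v*k,z)
C=[f(*p,10) for p in[(113,149),(459,88),(495,256),(136,321)]]
C=np.array(C);print(C.round(1)); print("sides",[np.linalg.norm(C[i]-C[(i+1)%4]).round(1) for i in range(4)])
ydir=(C[0]-C[1]+C[3]-C[2])[:2];ydir/=np.linalg.norm(ydir);xdir=np.array([ydir[1],-ydir[0]])
print("yaw",np.arctan2(-ydir[0],ydir[1]))
O=C.mean(0)[:2]-50*xdir;print("origin",O,"xd",xdir,"yd",ydir)
loc=lambda P:np.array([(P[:2]-O)@xdir,(P[:2]-O)@ydir]).round(1)
im=s["frame"];hsv=cv2.cvtColor(im,cv2.COLOR_RGB2HSV)
# black carriage walls: dark mask near the carriage
m=(hsv[...,2]<45).astype(np.uint8);roi=np.zeros_like(m);roi[122:178,168:232]=1;m&=roi
n,l,st,ce=cv2.connectedComponentsWithStats(m);i=1+np.argmax(st[1:,4]);cs,_=cv2.findContours((l==i).astype(np.uint8),0,2)
r=cv2.minAreaRect(cs[0]);b=cv2.boxPoints(r);print("black box",st[i],[ (p/k).round() for p in b],[loc(onz(s,*p,56)) for p in b])
# pad grey
g=((hsv[...,1]<60)&(hsv[...,2]>45)&(hsv[...,2]<160)).astype(np.uint8);r2=np.zeros_like(g);r2[130:168,178:226]=1;g&=r2
n,l,st,ce=cv2.connectedComponentsWithStats(cv2.morphologyEx(g,cv2.MORPH_CLOSE,np.ones((3,3))));i=1+np.argmax(st[1:,4]);print("pad",st[i],ce[i]/k,onz(s,*ce[i],46),loc(onz(s,*ce[i],46)))
P=f(434,208,66);print("disc",P,loc(P));P=f(190,258,40);print("plain",P,loc(P));P=f(296,133,74);print("lens",P,loc(P))
# side check
for n_,u,v,z in[("disc",491,312,66),("pad",460,272,46),("lens",536,246,74)]:
    P=onz(q,u*k,v*k,z);print("side",n_,P.round(1),loc(P))
for n_,u,v,z in[("bottle",496,316,75),("spool",195,378,44),("scr",362,335,20)]:
    P=f(u,v,z);print(n_,P.round(),loc(P))
```

```text
[[ 699.6  333.8   10. ]
 [ 782.7  -76.9   10. ]
 [ 577.8 -117.8   10. ]
 [ 495.9  291.5   10. ]]
sides [np.float64(419.0), np.float64(208.9), np.float64(417.5), np.float64(208.1)]
yaw 0.19852089251125712
origin [589.9753551   97.78173785] xd [0.98035936 0.19721949] yd [-0.19721949  0.98035936]
black box [174 128  55  45 844] [array([270., 213.], dtype=float32), array([347., 199.], dtype=float32), array([357., 257.], dtype=float32), array([280., 271.], dtype=float32)] [array([29.7, 33. ]), array([ 30.1, -52.1]), array([-35.4, -52. ]), array([-35.5,  32.1])]
pad [182 130  38  36 986] [314.12588742 230.64148073] [595.61074862  88.01717475  46.        ] [  3.6 -10.7]
disc [618.69812305 -42.11252598  66.        ] [   0.6 -142.8]
plain [564.05454802 225.12134268  40.        ] [ -0.3 130. ]
lens [697.80207044 108.97257641  74.        ] [107.9 -10.3]
side disc [620.1 -47.8  66. ] [   0.9 -148.7]
side pad [595.2  82.8  46. ] [  2.1 -15.7]
side lens [704.3 103.6  74. ] [113.2 -16.9]
bottle [ 501. -107.   75.] [-127.3 -183.5]
spool [432. 213.  44.] [-131.8  143.7]
scr [484.  34.  20.] [-116.8  -41.9]
```

```bash
cat > to.py <<'E'
from h import *
import sys
from scipy.spatial.transform import Rotation as Ro
o=bot.observe();R=Ro.from_rotvec(o["tool_rot"]).as_matrix();g=np.array(eval(sys.argv[1]))
print("shift units",(R.T@(g-o["ee_pos"])/50).round(3)); x=R[:,0];print("turn",np.degrees(np.arctan2(x[1],x[0])-.1985).round(2), "z axis",R[:,2].round(4),"F",o["contact_force"].round(2),o["ee_pos"].round(1),"t",o["t"],"open",o["opening"])
E
python3 to.py "[593,82,130]"
```

```text
shift units [ 11.606 -10.046   2.024]
turn 10.73 z axis [-7.0e-04  1.3e-03 -1.0e+00] F [-0.21 -0.    0.52] [ 244.4 -601.8  230.5] t 0.1 open 85.13730579693986
```

Emit:
send_rows(
  commands="1 1.2 -1 0 2; 1 2.3 -2 0 4; 1 3.5 -3 0 6; 1 4.6 -4 0 8; 1 5.8 -5 0 10; 1 7 -6 0 10.7; 1 8.1 -7 0 10.7; 1 9.3 -8 0 10.7; 1 10.4 -9 0 10.7; 1 11.1 -9.6 0.5 10.7; 1 11.6 -10.05 1 10.7; 1 11.6 -10.05 1.6 10.7; 1 11.6 -10.05 2 10.7; 1 11.6 -10.05 2 10.7; 1 11.6 -10.05 2 10.7; 1 11.6 -10.05 2 10.7",
  grip_force=40,
)

```text
t: 2.1
ee_pos: [593.5, 80.3, 132.7]
tool_rot: [3.126, 0.309, 0.003]
contact_force: [0.4, 0.4, 0.1]
opening: 0.0
finger_force: 0.0
```

```bash
python3 to.py "[593,82,60]"
python3 - <<'E'
from h import *
import pickle
s=bot.snapshot("side")
cv2.imwrite("pics/side1.png",cv2.resize(s["frame"][100:270,180:420,::-1],None,fx=3.3,fy=3.3,interpolation=cv2.INTER_CUBIC))
E
```

```text
shift units [-0.006 -0.038  1.454]
turn -0.08 z axis [ 2.e-03 -5.e-04 -1.e+00] F [0.45 0.38 0.07] [593.5  80.3 132.7] t 2.1 open 0.030886888438989048
```

View pics/side1.png

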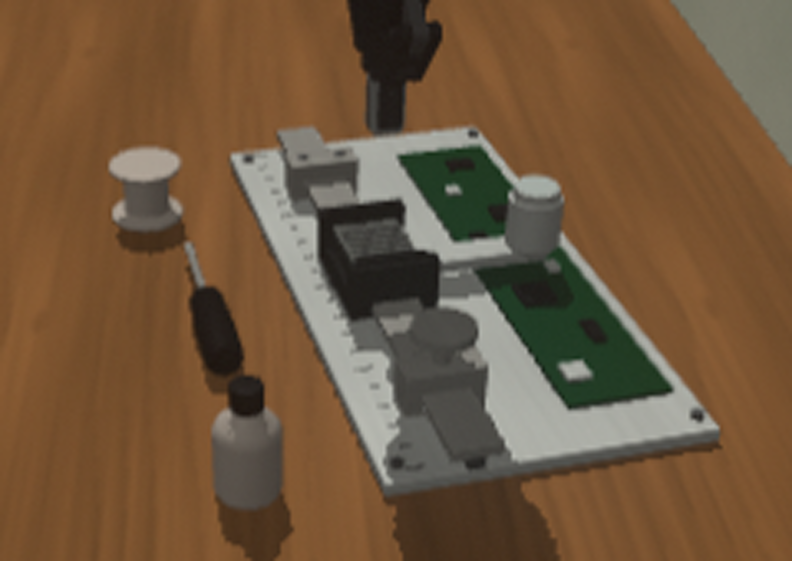

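The crop shows the shut fingertips at about (385,130), above the carriage. The well is clear at about (380,240).

Emit:
send_rows(
  commands="1 0 0 0.5 0; 1 0 0 1 0; 1 0 0 1.4 0; 1 0 0 1.5 0; 1 0 0 1.6 0; 1 0 0 1.6 0; 1 0 0 1.6 0",
)

```text
t: 3.02
ee_pos: [593.3, 81.8, 52.0]
tool_rot: [-3.126, -0.312, -0.002]
contact_force: [-0.1, 0.2, -0.1]
opening: -0.1
finger_force: 0.0
```

```bash
python3 to.py "[593,82,43]"
python3 - <<'E'
from h import *
s=bot.snapshot("side")
cv2.imwrite("pics/side2.png",cv2.resize(s["frame"][130:250,240:360,::-1],None,fx=4.5,fy=4.5,interpolation=cv2.INTER_CUBIC))
E
```

```text
shift units [-0.005 -0.006  0.18 ]
turn 0.03 z axis [ 1.e-03  1.e-04 -1.e+00] F [-0.09  0.16 -0.06] [593.3  81.8  52. ] t 3.025 open -0.0735580147852463
```

View pics/side2.png

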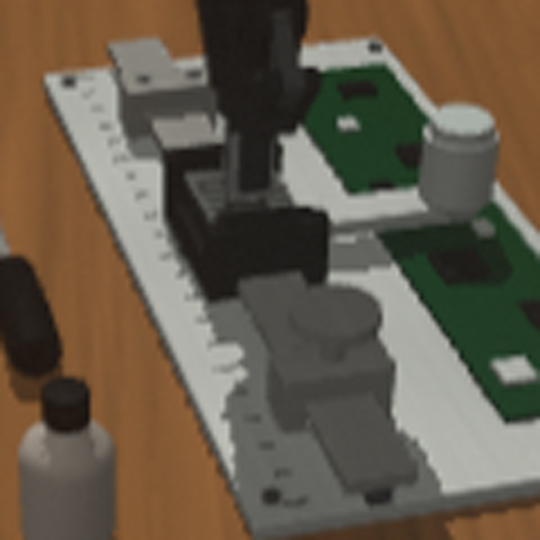

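The fingers (about (250,190)) stand inside the well, above the pad. Next I press gently and watch the force.

Emit:
send_rows(
  commands="1 0 0 0.06 0; 1 0 0 0.1 0; 1 0 0 0.14 0; 1 0 0 0.18 0; 1 0 0 0.18 0; 1 0 0 0.18 0",
)

```text
t: 3.82
ee_pos: [592.9, 81.6, 42.7]
tool_rot: [3.126, 0.312, 0.0]
contact_force: [-2.6, -0.8, 6.6]
opening: 0.2
finger_force: 3.0
```

Emit:
send_rows(
  commands="1 0 0.04 0 0; 1 0 0.1 0 0; 1 0 0.18 0 0; 1 0 0.26 0 0; 1 0 0.34 0 0; 1 0 0.42 0 0; 1 0 0.5 0 0; 1 0 0.58 0 0; 1 0 0.66 0 0; 1 0 0.74 0 0; 1 0 0.82 0 0; 1 0 0.9 0 0; 1 0 0.98 0 0; 1 0 1.06 0 0; 1 0 1.14 0 0; 1 0 1.2 0 0; 1 0 1.2 0 0",
)

```text
t: 5.95
ee_pos: [605.0, 22.5, 42.8]
tool_rot: [3.126, 0.311, 0.001]
contact_force: [-1.0, -1.4, 6.7]
opening: -0.1
finger_force: 3.0
```

```bash
python3 to.py "[605,22,43]"
python3 - <<'E'
from h import *
s=bot.snapshot("side")
cv2.imwrite("pics/side3.png",cv2.resize(s["frame"][130:250,240:360,::-1],None,fx=4.5,fy=4.5,interpolation=cv2.INTER_CUBIC))
E
```

```text
shift units [-0.003  0.01  -0.003]
turn 0.01 z axis [ 6.e-04 -2.e-04 -1.e+00] F [-1.02 -1.4   6.71] [605.   22.5  42.8] t 5.95 open -0.13549057234612918
```

View pics/side3.png

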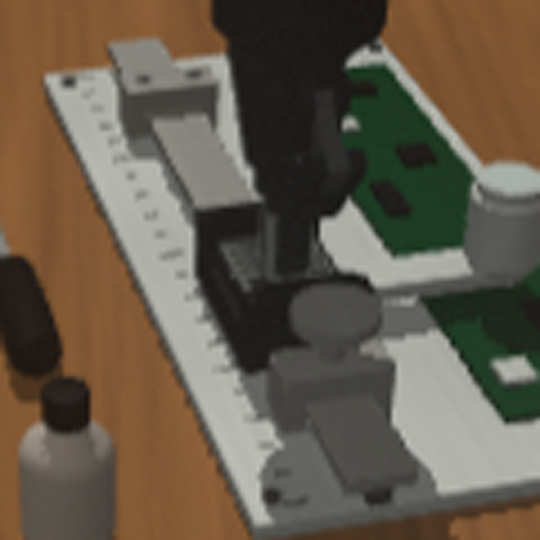

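The carriage moved with the fingers, and there is still a small gap to the stop at about (270,370).

Emit:
send_rows(
  commands="1 0 0.06 0 0; 1 0 0.13 0 0; 1 0 0.2 0 0; 1 0 0.26 0 0; 1 0 0.32 0 0; 1 0 0.38 0 0; 1 0 0.44 0 0; 1 0 0.44 0 0",
)

```text
t: 7.0
ee_pos: [609.6, 2.4, 43.0]
tool_rot: [-3.125, -0.313, -0.002]
contact_force: [-1.1, 2.3, 5.6]
opening: 0.6
finger_force: 3.0
```

Emit:
send_rows(
  commands="1 0 0.05 0.02 0; 1 0 0.1 0.02 0; 1 0 0.14 0.02 0; 1 0 0.14 0.02 0; 1 0 0.14 0.02 0",
)

```text
t: 7.62
ee_pos: [611.2, -4.0, 42.1]
tool_rot: [-3.124, -0.314, -0.003]
contact_force: [-0.6, 2.8, 7.3]
opening: 0.0
finger_force: 3.2
```

```bash
python3 to.py "[605,22,43]"
python3 - <<'E'
from h import *
s=bot.snapshot("side")
cv2.imwrite("pics/side4.png",cv2.resize(s["frame"][130:250,240:360,::-1],None,fx=4.5,fy=4.5,interpolation=cv2.INTER_CUBIC))
E
```

```text
shift units [-0.017 -0.535 -0.017]
turn 0.09 z axis [ 0.0016  0.0016 -1.    ] F [-0.57  2.75  7.29] [611.2  -4.   42.1] t 7.625 open 0.04664512073949581
```

View pics/side4.png

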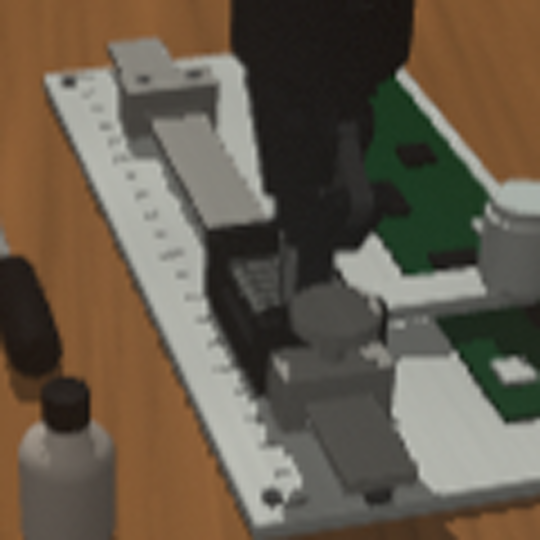

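The carriage appears to meet the stop at about (270,385), and the fingers are slipping forward in the well. I'll push a little further to bear on the wall and confirm contact.

Emit:
send_rows(
  commands="1 0 0.04 0 0; 1 0 0.08 0 0; 1 0 0.12 0 0; 1 0 0.12 0 0",
)

```text
t: 8.18
ee_pos: [611.4, -5.0, 42.2]
tool_rot: [-3.119, -0.319, -0.001]
contact_force: [-4.9, 15.3, 9.5]
opening: 0.3
finger_force: 9.4
```

Emit:
send_rows(
  commands="1 0 -0.04 0 0; 1 0 -0.06 -0.02 0; 1 0 -0.06 -0.08 0; 1 0 -0.06 -0.14 0; 1 0 -0.06 -0.2 0; 1 0 -0.08 -0.5 0; 1 0 -0.1 -1.2 0; 1 0 -0.1 -2.2 0; 1 0 -0.1 -3 0; 1 0 -0.1 -4 0; 1 0 -0.1 -4 0; 1 -2 -0.1 -4 0; 1 -2 -0.1 -4 0; 1 -2 -0.1 -4 0",
)

```text
t: 9.93
ee_pos: [510.6, -27.8, 241.8]
tool_rot: [3.124, 0.308, -0.0]
contact_force: [0.7, -0.4, 0.2]
opening: -0.3
finger_force: 0.0
```

Run:
```python
from h import *
o=bot.observe();print(o["t"],o["ee_pos"],o["contact_force"])
O=np.array([589.975,97.78]);xd=np.array([.98036,.19722]);yd=np.array([-.19722,.98036])
s=bot.snapshot("side");q=bot.snapshot("top")
a=cv2.resize(s["frame"][130:250,240:360,::-1],(400,400),interpolation=cv2.INTER_CUBIC)
b=cv2.resize(q["frame"][50:220,150:320,::-1],(400,400),interpolation=cv2.INTER_CUBIC)
cv2.imwrite("pics/end.png",np.hstack([a,b]))
```

```text
9.925 [510.62125504 -27.80385455 241.75091133] [ 0.73826791 -0.39545885  0.2000486 ]
```

View pics/end.png

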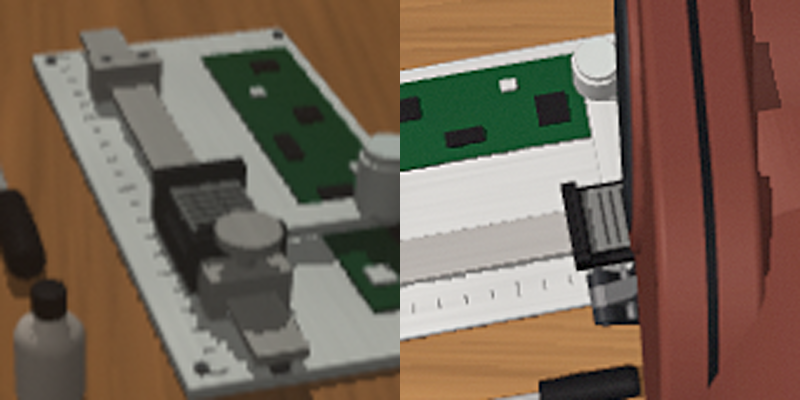

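The carriage looks flush with the stop at about (205,265) in the left panel, but the arm hides it in the top view. I'll move the arm aside and measure the gap.

Emit:
send_rows(
  commands="1 -1 1 0 0; 1 -1 2 0 0; 1 -1 3 0 0; 1 -1 4 0 0; 1 -1 5 0 0; 1 -1 6 0 0; 1 -1 7 0 0; 1 -1 7 0 0; 1 -1 7 0 0",
)

```text
t: 11.15
ee_pos: [533.6, -378.7, 240.5]
tool_rot: [-3.125, -0.313, 0.001]
contact_force: [0.6, 0.7, -0.2]
opening: -0.4
finger_force: 0.0
```

Run:
```python
from h import *
o=bot.observe();print(o["t"],o["ee_pos"],np.abs(o["joint_velocities"]).max())
O=np.array([589.975,97.78]);xd=np.array([.98036,.19722]);yd=np.array([-.19722,.98036])
loc=lambda P:np.array([(P[:2]-O)@xdr,(P[:2]-O)@yd]).round(1)
xdr=xd
s=bot.snapshot("top");cv2.imwrite("pics/end2.png",cv2.resize(s["frame"][50:220,150:320,::-1],(500,500),interpolation=cv2.INTER_CUBIC))
hsv=cv2.cvtColor(s["frame"],cv2.COLOR_RGB2HSV);m=(hsv[...,2]<45).astype(np.uint8)
c=proj(s,[*(O-88*yd),50]).astype(int);print(c);r=np.zeros_like(m);r[c[1]-26:c[1]+26,c[0]-36:c[0]+30]=1;m&=r
n,l,st,ce=cv2.connectedComponentsWithStats(m);i=1+np.argmax(st[1:,4]);cs,_=cv2.findContours((l==i).astype(np.uint8),0,2)
print(st[i],[loc(onz(s,*p,56)) for p in cv2.boxPoints(cv2.minAreaRect(cs[0]))])
```

```text
11.15 [ 533.6138465  -378.729069    240.48379951] 0.025417226085349503
[245 141]
[219 120  54  45 779] [array([ 29.5, -45.4]), array([  30.2, -130.3]), array([ -34.9, -129.2]), array([-35.1, -45.3])]
```

View pics/end2.png

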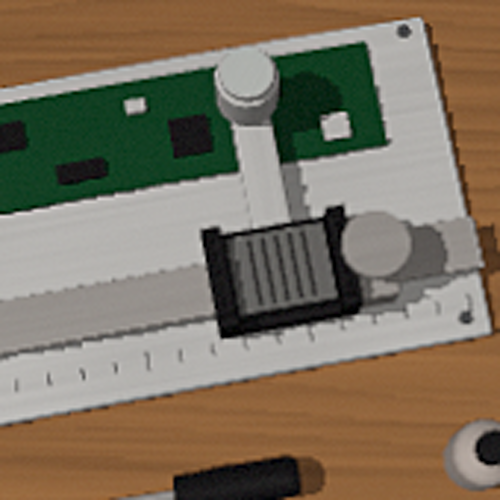

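The carriage middle measures about -88 mm and the stop -143 mm, so they are 55 mm apart, which means contact. The bystanders in view (the bottle and screwdriver) look undisturbed.

```bash
python3 -c "
from plant import bot
print(bot.job_done())"
```

```text
the job is handed in; nothing more can be done
None
```

I pressed the pad, pushed the carriage about 78 mm until it met the disc-marked stop (measured 55 mm apart, so touching), lifted off to let the pad spring up, moved the arm clear, and handed the job in at about 11 s; no verdict was returned.

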